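# Pack the fret-levelling beam under its snap-in keeper bar and tug-test the bar

## Robot

A 7-joint arm with a two-finger parallel gripper is mounted at the origin on the work surface. World frame = base frame: x ahead of the robot, y to its left, z up, the work surface at z = 0. Lengths are in m, angles in rad, forces in N, time in s.
With the tool pointing down it reaches from about 0.4 to 0.9 m from the base axis. Payload 5.6 kg.
Tool frame: the origin (TCP) lies midway between the tips of the shut fingers; the grasp point (between the pads) lies 19 mm behind it; z points along the fingers, y is the line along which they close (so a half turn about z gives the same grasp; the last joint's range is limited). The gripper opens to 92 mm and grips with 3 to 60 N. Pads are 20 mm wide; open, the fingers measure 128 mm over their backs; the gripper's body (75 mm by 189 mm) begins 69 mm behind the grasp point.
Start: joints at [-1.198, 0.468, -0.012, 1.603, 0.006, 1.071, -0.056], TCP at [0.263, 0.595, 0.178] pointing down, gripper open.
Joint ranges: [-2.53, 2.53], [-0.31, 2.02], [-1.57, 1.55], [0.28, 2.44], [-1.29, 4.43], [0.15, 1.84], [-2.92, 2.92]. Speed limits (rad/s): [2.57, 2.57, 3.14, 3.14, 3.14, 3.14, 3.14].

## Interface

Orientations are given as a 3x3 rotation matrix whose columns are the frame's x, y, z axes.
In Python, from workcell import bot gives the robot as it stands.
- The arm moves only by the shell command python3 -m handwheel 'ROWS' [FORCE]. ROWS is JSON, a list of rows, each a list of 3 entries, a list of its own where there are three numbers: the shift along the tool's x, y, z in mm, then the turn, a rotation vector about the tool's x, y, z in degrees, then the opening, from -1 (shut) to 1 (fully open), so that 0 is half open. In form: [[[tx, ty, tz], [ax, ay, az], claw], ...]. A call has 1 to 5 rows; each row shifts and turns the commanded pose from where the row before left it, along the tool's axes as they then stand; what a row does not reach is not made up. A row lasts 1/10 s, in which the tool goes at most 50 mm and 8.59 degrees, less where a joint would pass 70% of its speed; a pose out of reach is approached as far as the arm can. A call with a gripper value outside its range is refused whole. The fingers move at their own pace and stop on an object; FORCE is the grip in N (left out, the last holds). Time passes only in rows, so rows that do not move let the fingers close. It gives the time, the measured TCP pose, the force, the opening and the grip force at its end, in the units of the state.
- bot.sense(): the state, without advancing time (a new reading comes with each control period).
- bot.read_camera(name): name is "side" or "top" or "wrist"; returns a dict with "pixels" (480x640x3 uint8, red, green, blue), "z_map" (480x640 float32, m along the optical axis (not along the pixel's ray), 0 where there is no reading), "mtx" (3x3 intrinsics, pixels), "k1" (the pictures are not rectified: a ray, as slopes to the right and down, at radius r is drawn at 1 + k1 r^2 times it, then the intrinsics apply), "origin" and "attitude" of the camera in the world; the wrist camera has in their place "hand_eye" (4x4, takes a point from camera to tool coordinates, whose origin is the TCP and whose axes are the flange's). Camera axes: x right, y down, z forward; pixel columns grow to the right and rows downward; lengths in m; the calibration is good to about 2 mm. A picture is of the moment at which its call begins: read the wrist's pose just before it.
- bot.finish_job(): hands the job in; it is judged then, once.
The state is a dict: "t": time; "joint_positions": joint angles; "qvel": joint speeds; "joint_efforts": joint torques, N m; "tcp_pos": TCP position; "ee_rot": TCP orientation; "contact_force": force on the tool from outside, world axes, zero at the start; "ft_torque": the same for the moment, N m; "width": opening from 0.0 (shut) to 1.0 (fully open); "finger_force": force on a finger pad.
Only numpy, scipy, OpenCV 4.12 (cv2) and the standard library are available. Lean on these libraries where they do the work, as an engineer would, in place of code of your own. Each camera call takes 0.05 s, during which the arm holds its last target. There are 200 camera calls.

## Task

Pack the fretwork tray: lay the levelling beam flat in the empty long groove, then lay the keeper bar across the beam and the radius block and press it down until both spring catches have snapped over its ends. Prove that it is retained: pull its handle straight up with about 15 newtons (under 24, to spare the catches) for a good half second, with the bar staying under the catches, then let go so that it rests fully home. Leave the radius block lying in its groove and do not disturb the other things on the bench.

Things in the scene. Friction and masses are not known exactly. Their poses are not given: they have to be found in the camera images.
- tray: Plywood fretwork tray fixed to the bench, 236 (its x) by 190 mm (its y), floor 10 mm thick; origin at the centre of its underside, z up. Two grooves run along its y between ribs 12 mm high, 6 mm thick (tops 22 mm above the bench): an empty one, 34 by 162 mm, centred at x = -25 mm, and one at x = +60 mm in which the radius block lies (block's top 42 mm above the bench).
- beam_place (a point): Centre of the floor of the empty groove, 10 mm above the bench: where the beam's origin belongs. Axes as the tray's.
- keeper_home (a point): Point over the tray's centre, 43 mm above the bench: where the keeper's origin lies when home. Axes as the tray's; the keeper lies along this x, either way round. Its ends then rest on two rigid wooden ledges (x = -90 and +90 mm, tops 43 mm above the bench, between cheeks 32 mm apart, tops 56 mm), 1 mm clear of the tops of beam and block.
- catch_a_tip (a point): Tip of the nose of one steel spring catch, at tray x = -89 mm, y = 0, 53 mm above the bench. The nose slopes on top and is flat below, 2 mm above the top of a keeper that is home. Pressing the keeper down past both noses takes about 4 to 10 N in all: first touch with its underside about 72 mm above the bench, snapped below 45 mm.
- catch_b_tip (a point): The same on the other side, at tray x = +89 mm. Both catches sit in the steel uprights (inner faces at x = -98 and +98 mm, tops 81 mm above the bench) of one spring yoke. A retained keeper pulled up rises 2 mm freely, then lifts the yoke against a stiff spring: 3 N to start it, then about 6 N more for each mm (15 N after some 2 mm).
- beam: Levelling beam, a plain straight aluminium bar with a black underside, 150 mm long (its x), 26 mm wide (its y), 32 mm high, about 0.24 kg; origin at the centre of its underside. Lies on the bench black side down. Goes in the groove either way round. In the groove its top stands 20 mm above the ribs.
- keeper: Keeper bar, a flat aluminium bar 190 mm long (its x), 24 mm wide (its y) and 8 mm thick, with an upright dark wooden handle on its middle, 50 mm (x) by 18 mm (y), from 8 to 46 mm above the bar's underside; about 0.16 kg; origin at the centre of the bar's underside. Lies on the bench handle up. The handle is pinched across its y.
- radius_block: Pale wooden radius sanding block, 30 by 124 by 32 mm, already lying in the tray's groove at x = +60 mm; origin at the centre of its underside. To be left there.
- hammer: Small hammer lying on the bench beyond the tray, to be left alone; origin at its underside.
- screwdriver: Screwdriver lying on the bench, to be left alone; origin at its underside.
- glue: White glue bottle, 54 mm across, 150 mm high, standing, to be left alone; origin at the centre of its underside.
- jar: Amber glass jar, 64 mm across, 70 mm high, standing, to be left alone; origin at the centre of its underside.
- mug: White mug, 78 mm across, 90 mm high, standing, to be left alone; origin at the centre of its underside.
- caul: Wooden clamping caul with a cork strip on top, 130 by 40 by 29 mm, lying on the bench, to be left alone; origin at the centre of its underside.
Mind the look-alikes: they are no part of the job. Leave any blue or green look-alike of the beam alone.

How it is judged:
By the outcome, as a careful person would: the job done as asked, in the order asked, and still so for the second after the job is handed in, with the robot touching nothing.
It also fails if it takes over 58 s, if anything falls off the work surface, if the arm or the gripper's body presses on something with over 40 N, if the wrist force passes 120 N, or if a joint passes its speed limit or range.

## Working session

There is one attempt and no reset: what is moved stays moved. The work goes in short steps, Python scripts to look and compute and a shell command to move; the robot and the scene stay as the last step left them, time stands still between calls to the robot, and variables do not carry over. Pictures are saved under pics/ and viewed, at most 10 in all, crops included, and the job is handed in when it is done.

```bash
ls; mkdir -p pics; cat > h.py <<'E'
import numpy as np,cv2
from workcell import bot
def cam(n):
    s=bot.sense(); c=bot.read_camera(n)
    if n=='wrist':
        H=np.array(c['hand_eye']);R=np.array(s['ee_rot']);p=np.array(s['tcp_pos'])
        c['R']=R@H[:3,:3];c['o']=R@H[:3,3]+p
    else: c['R']=np.array(c['attitude']);c['o']=np.array(c['origin'])
    return c
def rays(c,uv):
    K=np.array(c['mtx'],float);uv=np.asarray(uv,float).reshape(-1,1,2)
    d=cv2.undistortPoints(uv,K,np.array([c['k1'],0,0,0.]),None)[:,0]
    return np.c_[d,np.ones(len(d))]
def onplane(c,uv,z):
    d=rays(c,uv)@c['R'].T
    return c['o']+d*((z-c['o'][2])/d[:,2])[:,None]
def bydepth(c,uv):
    uv=np.asarray(uv).reshape(-1,2);z=c['z_map'][uv[:,1].astype(int),uv[:,0].astype(int)]
    return c['o']+(rays(c,uv)*z[:,None])@c['R'].T
def save(c,f): cv2.imwrite('pics/'+f,cv2.cvtColor(c['pixels'],cv2.COLOR_RGB2BGR))
E
python3 - <<'E'
from h import *
import pickle
for n in ['top','side']:
    c=cam(n);save(c,n+'0.png');pickle.dump(c,open(n+'0.pkl','wb'))
    print(n,c['o'],c['R'].round(2).tolist(),c['k1'],c['mtx'])
s=bot.sense();print(s)
E
```

```text
pics
top [ 0.24494378 -0.00353238  1.43228003] [[-0.02, -0.98, 0.2], [-1.0, 0.02, -0.01], [0.0, -0.2, -0.98]] 0.003718185444386659 [[584.43842778   0.         331.74119537]
 [  0.         584.43842778 238.52012569]
 [  0.           0.           1.        ]]
side [ 0.49299726 -1.37356182  0.85470878] [[1.0, -0.03, 0.01], [-0.03, -0.49, 0.87], [-0.02, -0.87, -0.49]] -0.14523657868268314 [[549.25771238   0.         303.73392098]
 [  0.         549.25771238 230.00878717]
 [  0.           0.           1.        ]]
{'t': 0.1, 'joint_positions': array([-1.19799158,  0.46828923, -0.01161679,  1.60350451,  0.0060169 ,
        1.07140122, -0.0562941 ]), 'qvel': array([ 0.00032875, -0.0030077 , -0.00270408, -0.00257159, -0.00130129,
       -0.00189408,  0.00073391]), 'joint_efforts': array([ 8.61181561e-04, -5.21646738e+01, -1.27123253e-02, -2.44368356e+01,
       -5.68592933e-02,  1.41193997e-02,  5.10326322e-05]), 'tcp_pos': array([0.26238388, 0.59406606, 0.17764676]), 'ee_rot': array([[-9.14776192e-01,  4.03960701e-01, -5.19485311e-04],
       [ 4.03961017e-01,  9.14775004e-01, -1.47943545e-03],
       [-1.22421605e-04, -1.56320414e-03, -9.99998771e-01]]), 'contact_force': array([-1.19913559, -0.06480455, -0.21907993]), 'ft_torque': array([-0.02416893,  0.01294115,  0.02871942]), 'finger_force': 0.0, 'width': 1.0017884173810867}
```

View pics/top0.png

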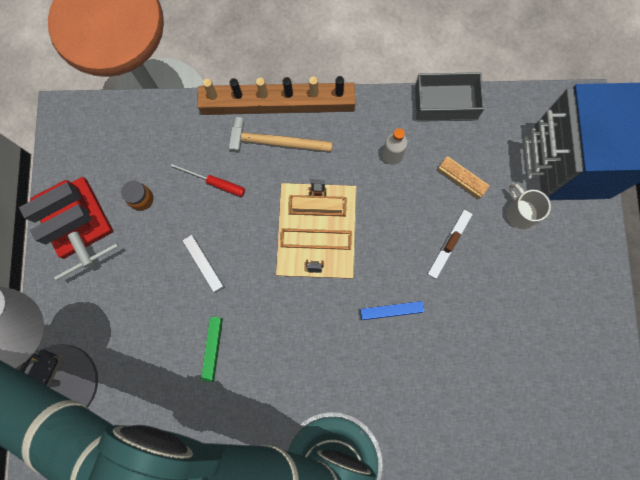

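View pics/side0.png

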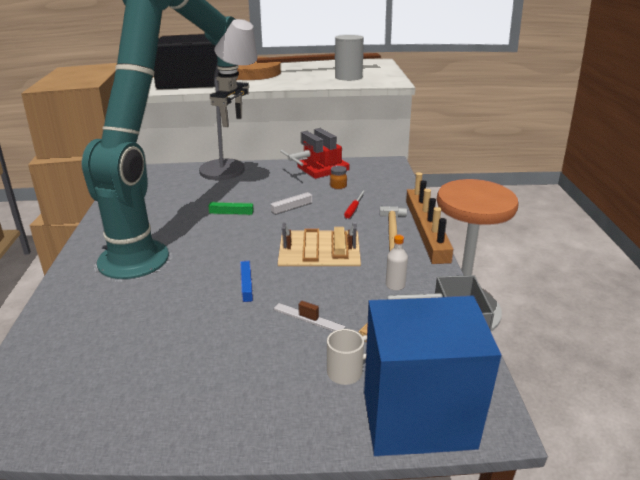

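The top view shows the tray at (316,230), and three beam candidates: plain silver at (203,263), blue at (392,311) and green (211,349). The silver one is the beam. The silver bar with the dark handle at (451,243) is the keeper. The hammer (280,140), screwdriver (208,180), jar (137,195), glue (395,147), caul (463,177) and mug (527,207) stay put. The side view agrees: beam (292,203), keeper (310,317), tray (320,247) with the catches up at (287,237) and (353,237).

```bash
python3 - <<'E'
from h import *
import pickle
c=pickle.load(open('top0.pkl','rb'));im=c['pixels']
hsv=cv2.cvtColor(im,cv2.COLOR_RGB2HSV)
def fit(mask,roi,z,name):
    m=np.zeros(mask.shape,np.uint8);x0,y0,x1,y1=roi;m[y0:y1,x0:x1]=mask[y0:y1,x0:x1]
    cs,_=cv2.findContours(m,cv2.RETR_EXTERNAL,cv2.CHAIN_APPROX_NONE);k=max(cs,key=cv2.contourArea)
    P=onplane(c,k.reshape(-1,2),z)[:,:2]
    r=cv2.minAreaRect((P*1000).astype(np.float32));b=cv2.boxPoints(r)
    e=[b[1]-b[0],b[2]-b[1]];e=max(e,key=np.linalg.norm)
    print(name,np.round(r[0],1),np.round(r[1],1),'long axis deg',round(np.degrees(np.arctan2(e[1],e[0]))%180,1))
white=((hsv[...,1]<40)&(hsv[...,2]>150)).astype(np.uint8)*255
yel=((hsv[...,1]>60)&(hsv[...,2]>120)&(hsv[...,0]>8)&(hsv[...,0]<32)).astype(np.uint8)*255
fit(white,(175,228,232,298),.032,'beam')
w2=white.copy(); 
dark=((hsv[...,1]>80)&(hsv[...,2]<140)).astype(np.uint8)*255
fit(cv2.morphologyEx(w2|dark,cv2.MORPH_CLOSE,np.ones((3,3))),(420,200,485,290),.008,'keeper')
fit(dark,(435,220,470,265),.046,'handle(top)')
fit(yel,(265,172,368,290),.010,'tray')
a=im[222:302,168:238];b=im[200:290,415:485]
o=np.hstack([cv2.resize(a,(380,400),interpolation=2),cv2.resize(b,(380,400),interpolation=2)])
cv2.imwrite('pics/crop1.png',o[...,::-1])
w=cam('wrist');print(w['hand_eye'],w['k1'])
E
```

```text
beam [475.6 300.8] [150.4  27.6] long axis deg 31.4
keeper [ 513.6 -308.8] [ 25.7 190.8] long axis deg 148.0
handle(top) [ 509.9 -305.4] [17.1 52.5] long axis deg 150.5
tray [556.   23.2] [190.4 236.3] long axis deg 176.5
[[-7.11390487e-04 -9.63482718e-01 -2.67769577e-01  7.51985905e-02]
 [ 9.99999686e-01 -5.92248287e-04 -5.25710487e-04 -1.97139466e-04]
 [ 3.47926895e-04 -2.67769867e-01  9.63482837e-01 -2.06671438e-01]
 [ 0.00000000e+00  0.00000000e+00  0.00000000e+00  1.00000000e+00]] -0.024543364462738627
```

View pics/crop1.png

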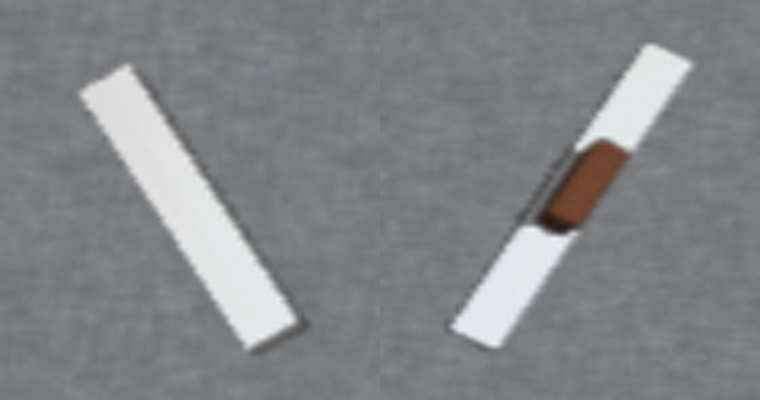

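The crop confirms both choices: the plain silver bar on the left is the beam, and the flat bar with the brown handle is the keeper. I'm moving over the beam now.

```bash
python3 -m handwheel '[[[-31.4,-18.2,0],[0,0,0],1],[[-31.4,-18.2,0],[0,0,0],1],[[-31.4,-18.2,0],[0,0,0],1],[[-31.4,-18.2,0],[0,0,0],1],[[-31.4,-18.2,0],[0,0,0],1]]'
python3 -m handwheel '[[[-31.4,-18.2,0],[0,0,0],1],[[-31.4,-18.2,0],[0,0,0],1],[[-31.4,-18.2,0],[0,0,0],1],[[-31.4,-18.2,0],[0,0,0],1],[[-31.4,-18.2,0],[0,0,0],1]]'
python3 -m handwheel '[[[0,0,0],[0,0,8.3],1],[[0,0,0],[0,0,8.3],1],[[0,0,0],[0,0,8.3],1],[[0,0,0],[0,0,8.3],1],[[0,0,0],[0,0,8.3],1]]'
python3 -m handwheel '[[[0,0,0],[0,0,8.3],1],[[0,0,0],[0,0,8.3],1],[[0,0,0],[0,0,8.3],1],[[0,0,0],[0,0,8.3],1],[[0,0,0],[0,0,8.3],1]]'
python3 -m handwheel '[[[0,0,0],[0,0,8.3],1],[[0,0,0],[0,0,8.3],1],[[0,0,0],[0,0,8.3],1],[[0,0,0],[0,0,8.3],1],[[0,0,0],[0,0,8.3],1]]'
python3 - <<'E'
from h import *
s=bot.sense();print(s['t'],s['tcp_pos'],np.degrees(np.arctan2(s['ee_rot'][1,1],s['ee_rot'][0,1])),s['joint_positions'][6])
c=cam('wrist');save(c,'w1.png')
E
```

```text
t: 0.65
tcp_pos: [0.3701, 0.4465, 0.1783]
ee_rot: [[-0.915, 0.404, -0.0], [0.404, 0.915, -0.0], [0.0, -0.0, -1.0]]
contact_force: [1.0, 0.6, -0.3]
width: 0.998
finger_force: 0.0
t: 1.15
tcp_pos: [0.4769, 0.2999, 0.1784]
ee_rot: [[-0.915, 0.404, -0.0], [0.404, 0.915, -0.0], [0.0, -0.0, -1.0]]
contact_force: [0.3, -0.3, 0.5]
width: 1.002
finger_force: 0.0
t: 1.65
tcp_pos: [0.4761, 0.3011, 0.1782]
ee_rot: [[-0.412, 0.911, -0.0], [0.911, 0.412, -0.0], [-0.0, -0.001, -1.0]]
contact_force: [-0.8, -0.0, 0.3]
width: 0.997
finger_force: 0.0
t: 2.15
tcp_pos: [0.4761, 0.3012, 0.1782]
ee_rot: [[0.295, 0.955, -0.0], [0.955, -0.295, -0.0], [-0.0, -0.0, -1.0]]
contact_force: [-0.6, -0.4, 0.5]
width: 0.997
finger_force: 0.0
t: 2.65
tcp_pos: [0.4761, 0.3012, 0.1783]
ee_rot: [[0.854, 0.52, -0.0], [0.52, -0.854, -0.0], [-0.0, 0.0, -1.0]]
contact_force: [-0.3, -0.1, 0.2]
width: 0.997
finger_force: 0.0
2.65 [0.47606229 0.30119931 0.17827129] -58.66481309016711 -1.4671629387928327
```

View pics/w1.png

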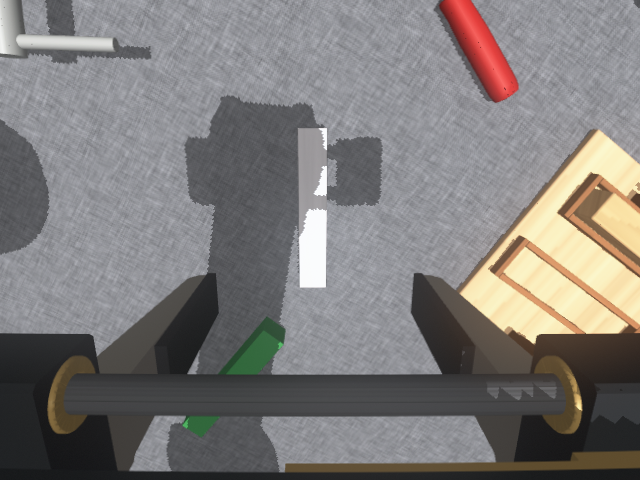

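The wrist view shows the beam at (298..327, 128..288), partly in the arm's shadow. It is aligned with the fingers, and the tray is at right. One refinement from those corners, and I'll locate the tray from this view too.

```bash
python3 - <<'E'
from h import *
c=cam('wrist');s=bot.sense();R=np.array(s['ee_rot'])
P=onplane(c,[[298.5,128],[327,128],[326,288],[300,288]],.032);print(P.round(4))
m=P.mean(0);print('centre',m,'depth check',bydepth(c,[[313,250]]))
a=(P[0]+P[1]-P[2]-P[3]);print('axis',np.degrees(np.arctan2(a[1],a[0])),'shift tool mm',(R.T@(m-s['tcp_pos'])*1000).round(1))
E
```

```text
[[0.5329 0.3509 0.032 ]
 [0.5457 0.3296 0.032 ]
 [0.4171 0.252  0.032 ]
 [0.4041 0.2737 0.032 ]]
centre [0.4749528  0.30157735 0.032     ] depth check [[0.444037   0.28291544 0.03269469]]
axis 31.022866405812525 shift tool mm [ -0.7  -1.  146.2]
```

```bash
python3 -m handwheel '[[[-0.7,-1,40],[0,0,0],0.5],[[0,0,40],[0,0,-0.3],0.5],[[0,0,40],[0,0,0],0.5],[[0,0,30],[0,0,0],0.5],[[0,0,13],[0,0,0],0.5]]' 40
python3 -m handwheel '[[[0,0,0],[0,0,0],-1],[[0,0,0],[0,0,0],-1],[[0,0,0],[0,0,0],-1],[[0,0,0],[0,0,0],-1],[[0,0,0],[0,0,0],-1]]' 40
python3 -m handwheel '[[[0,0,0],[0,0,0],-1],[[0,0,-20],[0,0,0],-1],[[0,0,-40],[0,0,0],-1],[[0,0,-40],[0,0,0],-1],[[0,0,0],[0,0,0],-1]]'
```

```text
t: 3.25
tcp_pos: [0.4733, 0.3006, 0.0126]
ee_rot: [[0.847, 0.532, -0.004], [0.532, -0.847, -0.003], [-0.005, 0.0, -1.0]]
contact_force: [-0.4, -0.6, -0.0]
width: 0.749
finger_force: 0.0
t: 3.75
tcp_pos: [0.4757, 0.3023, 0.0166]
ee_rot: [[0.848, 0.53, 0.001], [0.53, -0.848, 0.001], [0.002, -0.0, -1.0]]
contact_force: [0.9, 0.4, 0.1]
width: 0.339
finger_force: 0.0
t: 4.25
tcp_pos: [0.4786, 0.3038, 0.1208]
ee_rot: [[0.848, 0.529, 0.008], [0.529, -0.848, 0.006], [0.01, -0.001, -1.0]]
contact_force: [0.0, -0.5, 0.6]
width: 0.002
finger_force: 0.0
```

The fingers hadn't finished closing, so the lift went up empty. I'll re-check the beam's pose before going back.

```bash
python3 -m handwheel '[[[0,0,-29],[0,0,0],0.5],[[0,0,-28],[0,0,0],0.5],[[0,0,0],[0,0,0],0.5],[[0,0,0],[0,0,0],0.5],[[0,0,0],[0,0,0],0.5]]' 40
python3 -m handwheel '[[[0,0,0],[0,0,0],0.5],[[0,0,0],[0,0,0],0.5],[[0,0,0],[0,0,0],0.5]]' 40
python3 - <<'E'
from h import *
c=cam('wrist');s=bot.sense();save(c,'w2.png')
im=c['pixels'].astype(int);print(s['tcp_pos'])
# ends/edges by depth: points well above bench
m=np.zeros((480,640),np.uint8)
v,u=np.mgrid[60:310:1,240:400:1];uv=np.c_[u.ravel(),v.ravel()]
P=bydepth(c,uv);k=(P[:,2]>.024)&(P[:,2]<.042)
m[uv[k,1],uv[k,0]]=255
cs,_=cv2.findContours(m,cv2.RETR_EXTERNAL,cv2.CHAIN_APPROX_NONE);q=max(cs,key=cv2.contourArea).reshape(-1,2)
print(cv2.minAreaRect(q.astype(np.float32)))
X=onplane(c,q,.032)[:,:2]*1000;r=cv2.minAreaRect(X.astype(np.float32));print(r)
d=np.array([r[0][0]/1000,r[0][1]/1000,.015])-s['tcp_pos'];print((np.array(s['ee_rot']).T@d*1000).round(1),np.degrees(np.arctan2(s['ee_rot'][1,1],s['ee_rot'][0,1])))
E
```

```text
t: 4.75
tcp_pos: [0.4742, 0.3013, 0.1712]
ee_rot: [[0.848, 0.53, -0.002], [0.53, -0.848, -0.001], [-0.002, 0.0, -1.0]]
contact_force: [-0.1, 0.0, -0.0]
width: 0.416
finger_force: 0.0
t: 5.05
tcp_pos: [0.475, 0.3015, 0.1719]
ee_rot: [[0.848, 0.529, -0.001], [0.529, -0.848, -0.001], [-0.001, 0.0, -1.0]]
contact_force: [-0.7, 0.3, 1.0]
width: 0.675
finger_force: 0.0
[0.47504006 0.30157807 0.17205046]
((314.0, 208.0), (162.0, 30.0), 90.0)
((475.1178894042969, 302.2225341796875), (149.46498107910156, 25.895584106445312), 31.331993103027344)
[  0.5  -0.5 157. ] -58.03077488370396
```

View pics/w2.png

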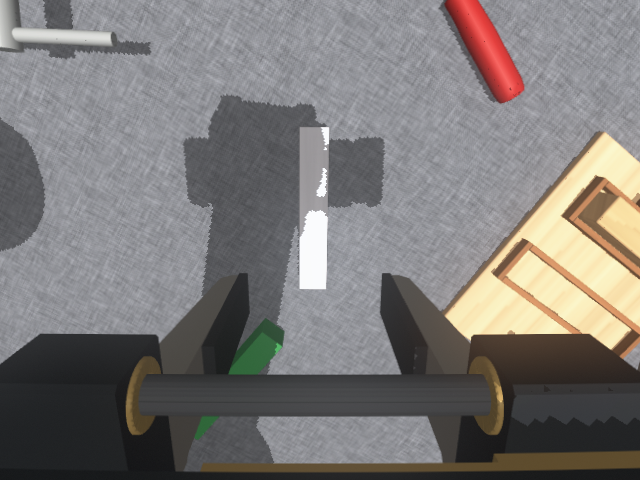

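The beam hasn't moved: still (299..328, 127..289), between the open fingers. I'll go down again and wait longer for the grip this time.

```bash
python3 -m handwheel '[[[0.5,-0.5,40],[0,0,0.5],0.5],[[0,0,40],[0,0,0],0.2],[[0,0,40],[0,0,0],0.2],[[0,0,27],[0,0,0],0.2],[[0,0,10],[0,0,0],0.2]]' 40
python3 -m handwheel '[[[0,0,0],[0,0,0],0.2],[[0,0,0],[0,0,0],-1],[[0,0,0],[0,0,0],-1],[[0,0,0],[0,0,0],-1],[[0,0,0],[0,0,0],-1]]' 40
python3 -m handwheel '[[[0,0,0],[0,0,0],-1],[[0,0,0],[0,0,0],-1],[[0,0,0],[0,0,0],-1]]' 40
```

```text
t: 5.6
tcp_pos: [0.4736, 0.3012, 0.0126]
ee_rot: [[0.853, 0.522, -0.004], [0.522, -0.853, -0.003], [-0.005, 0.001, -1.0]]
contact_force: [0.0, 0.4, -0.1]
width: 0.602
finger_force: 0.0
t: 6.1
tcp_pos: [0.4758, 0.303, 0.0165]
ee_rot: [[0.853, 0.522, 0.001], [0.522, -0.853, 0.001], [0.002, -0.0, -1.0]]
contact_force: [-0.3, 1.0, 0.0]
width: 0.273
finger_force: 0.0
t: 6.4
tcp_pos: [0.4754, 0.3025, 0.0156]
ee_rot: [[0.853, 0.522, 0.0], [0.522, -0.853, 0.0], [0.0, -0.0, -1.0]]
contact_force: [-0.3, 0.2, -0.2]
width: 0.014
finger_force: 0.0
```

The fingers shut on nothing at the beam's measured position. I'll look before doing anything else.

```bash
python3 - <<'E'
from h import *
c=cam('wrist');save(c,'w3.png');t=cam('top')
im=np.hstack([cv2.resize(c['pixels'],(400,300)),cv2.resize(t['pixels'][200:320,130:290],(400,300))]);cv2.imwrite('pics/w3b.png',im[...,::-1])
E
```

```text
(no output)
```

View pics/w3b.png

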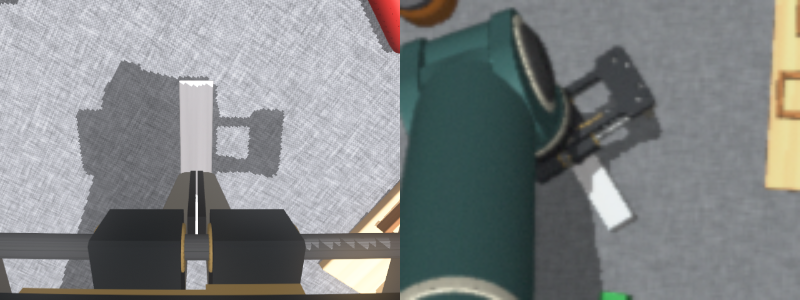

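The wrist view, at half scale, shows the beam still in place at (197,80–170). The shut fingers end around (197,170), and a thin white line shows between them, so the tips may be above the beam. I'll check with depth.

```bash
python3 - <<'E'
from h import *
c=cam('wrist');s=bot.sense();R=np.array(s['ee_rot']);print(s['tcp_pos'],s['width'],s['joint_positions'])
for u in (375,384,394,402,412):
    uv=[[u,v] for v in range(300,431,10)]
    P=bydepth(c,uv);T=(P-s['tcp_pos'])@R*1000
    print(u,[f"{v[1]}:{p[2]*1000:.0f}/{t[0]:.0f},{t[1]:.0f},{t[2]:.0f}" for v,p,t in zip(uv,P,T)])
    
E
python3 - <<'E'
import cv2
im=cv2.imread('pics/w3.png');cv2.imwrite('pics/w3c.png',cv2.resize(im[120:440,200:520],(600,600),interpolation=2))
E
```

```text
[0.47533417 0.30241422 0.01545167] 0.007272183918267093 [-0.95235787  0.57012695  0.42004876  1.95079294 -0.35200488  0.69211416
 -1.33858038]
375 ['300:0/-28,38,15', '310:1/-34,38,15', '320:-1/-42,38,16', '330:1/-48,39,15', '340:148/31,13,-132', '350:152/32,13,-137', '360:155/31,12,-140', '370:158/31,12,-143', '380:161/31,11,-146', '390:164/31,11,-148', '400:164/29,11,-149', '410:164/27,11,-149', '420:163/24,11,-148', '430:164/23,11,-148']
384 ['300:0/-28,43,15', '310:1/-34,43,14', '320:-0/-42,44,16', '330:1/-48,44,14', '340:148/31,15,-132', '350:151/31,15,-136', '360:155/31,14,-140', '370:159/32,13,-143', '380:161/31,13,-145', '390:164/31,12,-148', '400:164/29,12,-148', '410:165/28,12,-149', '420:163/24,13,-148', '430:164/23,13,-149']
394 ['300:1/-28,49,15', '310:0/-35,50,15', '320:1/-41,50,15', '330:0/-48,51,15', '340:148/31,17,-132', '350:151/31,17,-135', '360:155/31,16,-140', '370:159/32,15,-144', '380:163/32,14,-148', '390:163/30,14,-147', '400:165/30,14,-149', '410:164/27,14,-148', '420:164/25,15,-148', '430:164/23,14,-149']
402 ['300:-0/-28,55,16', '310:1/-34,55,14', '320:-0/-42,55,16', '330:0/-49,56,15', '340:148/32,19,-133', '350:152/31,18,-136', '360:155/31,17,-140', '370:159/32,17,-144', '380:162/32,16,-146', '390:164/31,16,-148', '400:164/29,16,-149', '410:164/27,16,-149', '420:164/25,16,-149', '430:164/23,16,-149']
412 ['300:-0/-28,61,16', '310:-0/-35,61,16', '320:1/-41,61,14', '330:1/-48,62,14', '340:148/31,21,-132', '350:152/31,20,-136', '360:155/32,19,-140', '370:159/31,19,-143', '380:161/31,18,-146', '390:164/31,17,-148', '400:165/30,17,-150', '410:164/27,18,-148', '420:164/25,18,-149', '430:164/23,18,-149']
```

View pics/w3c.png

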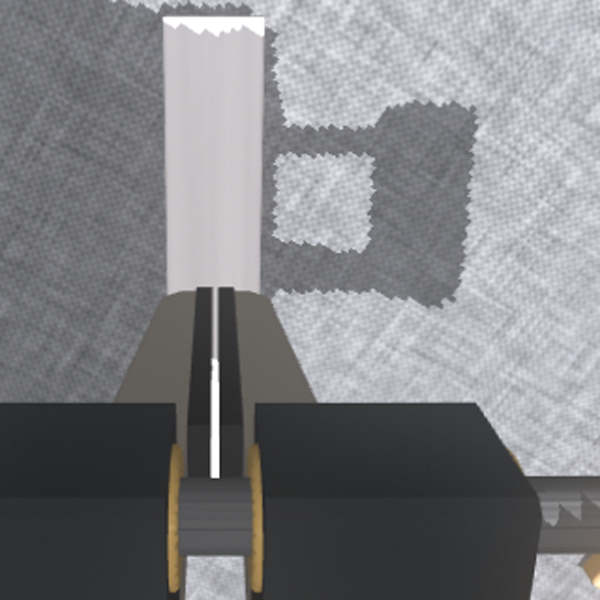

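```bash
python3 - <<'E'
from h import *
c=cam('wrist');s=bot.sense();R=np.array(s['ee_rot']);K=np.array(c['mtx'])
for u in (290,308,315,322,340):
    uv=[[u,v] for v in range(240,341,12)]
    P=bydepth(c,uv);T=(P-s['tcp_pos'])@R*1000
    print(u,[f"{v[1]}:{p[2]*1000:.0f}/{t[0]:.0f},{t[1]:.0f},{t[2]:.0f}" for v,p,t in zip(uv,P,T)])
H=np.linalg.inv(np.array(c['hand_eye']))
for z in (0,-.019,-.04):
    q=H@[0,0,z,1];print(z,q[:3],K@(q[:3]/q[2]))
E
```

```text
290 ['240:33/20,-12,-17', '252:32/14,-12,-17', '264:32/7,-12,-16', '276:33/1,-12,-17', '288:69/10,-10,-53', '300:80/9,-9,-65', '312:92/10,-9,-77', '324:101/10,-8,-86', '336:145/31,-5,-130']
308 ['240:33/20,-3,-17', '252:33/14,-3,-17', '264:32/7,-3,-17', '276:56/10,-3,-41', '288:69/10,-2,-54', '300:82/10,-2,-66', '312:92/10,-2,-76', '324:101/10,-2,-86', '336:109/10,-2,-93']
315 ['240:32/20,1,-17', '252:33/14,1,-17', '264:33/7,1,-17', '276:56/10,1,-40', '288:69/10,1,-53', '300:74/7,1,-59', '312:76/2,1,-60', '324:78/-2,1,-62', '336:79/-7,0,-63']
322 ['240:33/21,4,-18', '252:32/14,4,-16', '264:32/7,4,-16', '276:56/10,4,-41', '288:70/10,3,-55', '300:82/10,3,-67', '312:92/10,3,-76', '324:101/10,3,-85', '336:109/10,3,-94']
340 ['240:-0/11,15,16', '252:1/4,16,15', '264:1/-4,16,15', '276:0/-12,16,15', '288:68/9,11,-53', '300:80/9,10,-65', '312:93/10,10,-77', '324:102/10,9,-86', '336:146/31,6,-130']
0 [-0.00027232  0.01721877  0.21928735] [313.8253035 266.1826066   1.       ]
-0.019 [-0.00026534  0.02230574  0.20098099] [313.79463321 278.88430171   1.        ]
-0.04 [-0.00025763  0.02792817  0.18074765] [313.75350645 295.91640561   1.        ]
```

Depth shows what's wrong. The fingers end well behind the reported TCP: their faces are only visible from about tool z = -40 up, and the body sits at -130 instead of -88. I'll measure the offset exactly.

```bash
python3 - <<'E'
from h import *
c=cam('wrist');s=bot.sense();R=np.array(s['ee_rot'])
for u in (306,309,320,323):
    uv=[[u,v] for v in range(266,280)]
    T=(bydepth(c,uv)-s['tcp_pos'])@R*1000
    print(u,[f"{v[1]}:{t[0]:.0f},{t[2]:.1f}" for v,t in zip(uv,T)])
E
```

```text
306 ['266:6,-16.9', '267:6,-17.0', '268:5,-17.5', '269:5,-17.3', '270:4,-16.9', '271:4,-17.1', '272:3,-17.8', '273:10,-36.1', '274:10,-37.0', '275:10,-39.5', '276:10,-41.1', '277:10,-41.4', '278:10,-43.2', '279:10,-44.4']
309 ['266:6,-16.7', '267:5,-16.4', '268:5,-17.1', '269:5,-17.6', '270:4,-17.0', '271:4,-17.0', '272:3,-17.1', '273:10,-37.0', '274:10,-38.2', '275:10,-39.6', '276:10,-40.6', '277:10,-41.7', '278:10,-43.1', '279:10,-44.5']
320 ['266:6,-16.3', '267:6,-18.1', '268:5,-16.7', '269:5,-17.0', '270:4,-16.6', '271:4,-17.4', '272:3,-18.4', '273:10,-36.4', '274:10,-38.4', '275:10,-39.0', '276:10,-40.1', '277:10,-41.4', '278:10,-42.4', '279:10,-44.1']
323 ['266:6,-16.8', '267:6,-17.3', '268:5,-16.2', '269:5,-17.0', '270:4,-16.3', '271:4,-17.5', '272:3,-17.8', '273:10,-36.0', '274:10,-38.8', '275:10,-39.5', '276:10,-40.3', '277:10,-40.9', '278:10,-43.0', '279:10,-43.5']
```

The real tips are about 36.5 mm short of the reported TCP, so they stopped at z ≈ 52 mm, above the beam. From here on, tip z = TCP z + 36.5. I'll open, then go 36 mm lower while watching the force.

```bash
for i in 1; do python3 -m handwheel '[[[0,0,0],[0,0,0],0.2],[[0,0,0],[0,0,0],0.2],[[0,0,0],[0,0,0],0.2],[[0,0,0],[0,0,0],0.2],[[0,0,0],[0,0,0],0.2]]' 40; done
python3 -m handwheel '[[[0,0,0],[0,0,0],0.2],[[0,0,0],[0,0,0],0.2],[[0,0,10],[0,0,0],0.2],[[0,0,10],[0,0,0],0.2],[[0,0,0],[0,0,0],0.2]]' 40
python3 -m handwheel '[[[0,0,8],[0,0,0],0.2],[[0,0,5],[0,0,0],0.2],[[0,0,3],[0,0,0],0.2],[[0,0,0],[0,0,0],0.2]]' 40
python3 -m handwheel '[[[0,0,0],[0,0,0],-1],[[0,0,0],[0,0,0],-1],[[0,0,0],[0,0,0],-1],[[0,0,0],[0,0,0],-1],[[0,0,0],[0,0,0],-1]]' 40
```

```text
t: 7.15
tcp_pos: [0.4753, 0.3024, 0.0155]
ee_rot: [[0.853, 0.522, 0.0], [0.522, -0.853, 0.0], [0.0, -0.0, -1.0]]
contact_force: [-0.3, -0.1, 0.0]
width: 0.42
finger_force: 0.0
t: 7.65
tcp_pos: [0.474, 0.3016, -0.0064]
ee_rot: [[0.853, 0.522, -0.003], [0.522, -0.853, -0.002], [-0.003, 0.0, -1.0]]
contact_force: [-1.3, -0.6, -0.4]
width: 0.6
finger_force: 0.0
t: 8.05
tcp_pos: [0.4751, 0.3022, -0.021]
ee_rot: [[0.853, 0.522, -0.001], [0.522, -0.853, -0.001], [-0.001, 0.0, -1.0]]
contact_force: [0.3, 1.1, -0.1]
width: 0.6
finger_force: 0.0
t: 8.55
tcp_pos: [0.4754, 0.3026, -0.0203]
ee_rot: [[0.853, 0.522, 0.0], [0.522, -0.853, 0.0], [0.0, -0.0, -1.0]]
contact_force: [0.1, -0.3, 1.3]
width: 0.283
finger_force: 40.0
```

Gripped: width 0.283 is 26 mm, at 40 N. Lifting and carrying it to the groove.

```bash
python3 -m handwheel '[[[0,0,-20],[0,0,0],-1],[[0,0,-40],[0,0,0],-1],[[0,0,-40],[0,0,0],-1],[[0,0,0],[0,0,0],-1]]'
python3 -m handwheel '[[[-12.2,33.3,0],[0,0,0],-1],[[-12.2,33.3,0],[0,0,0],-1],[[-12.2,33.3,0],[0,0,0],-1],[[-12.2,33.3,0],[0,0,0],-1]]'
python3 -m handwheel '[[[-12.2,33.3,0],[0,0,0],-1],[[-12.2,33.3,0],[0,0,0],-1],[[-12.2,33.3,0],[0,0,0],-1],[[-12.2,33.3,0],[0,0,0],-1]]'
python3 -m handwheel '[[[0,0,0],[0,0,-7.8],-1],[[0,0,0],[0,0,-7.8],-1],[[0,0,0],[0,0,-7.8],-1],[[0,0,0],[0,0,-7.8],-1]]'
python3 -m handwheel '[[[0,0,0],[0,0,-7.8],-1],[[0,0,0],[0,0,-8],-1],[[0,0,0],[0,0,-8],-1],[[0,0,0],[0,0,0],-1],[[0,0,0],[0,0,0],-1]]'
python3 - <<'E'
from h import *
s=bot.sense();print(s['tcp_pos'],np.degrees(np.arctan2(s['ee_rot'][1,1],s['ee_rot'][0,1])))
c=cam('wrist');save(c,'w4.png')
E
```

```text
t: 8.95
tcp_pos: [0.4786, 0.3043, 0.0842]
ee_rot: [[0.853, 0.522, 0.007], [0.522, -0.853, 0.006], [0.009, -0.001, -1.0]]
contact_force: [0.5, 0.8, -2.1]
width: 0.277
finger_force: 40.0
t: 9.35
tcp_pos: [0.5024, 0.1619, 0.0785]
ee_rot: [[0.853, 0.523, -0.001], [0.523, -0.853, -0.001], [-0.002, -0.0, -1.0]]
contact_force: [1.4, -0.4, -1.5]
width: 0.277
finger_force: 40.0
t: 9.75
tcp_pos: [0.5304, 0.0229, 0.0785]
ee_rot: [[0.853, 0.522, -0.002], [0.522, -0.853, -0.0], [-0.002, -0.001, -1.0]]
contact_force: [-0.6, 0.5, -2.4]
width: 0.279
finger_force: 40.0
t: 10.15
tcp_pos: [0.5302, 0.0241, 0.0784]
ee_rot: [[0.454, 0.891, -0.002], [0.891, -0.454, -0.0], [-0.001, -0.002, -1.0]]
contact_force: [0.7, 0.5, -2.3]
width: 0.277
finger_force: 40.0
t: 10.65
tcp_pos: [0.5306, 0.0241, 0.0788]
ee_rot: [[0.065, 0.998, -0.001], [0.998, -0.065, -0.0], [-0.0, -0.001, -1.0]]
contact_force: [0.4, 1.0, -1.6]
width: 0.277
finger_force: 40.0
[0.53058863 0.02407244 0.07879015] -3.7370081549496117
```

View pics/w4.png

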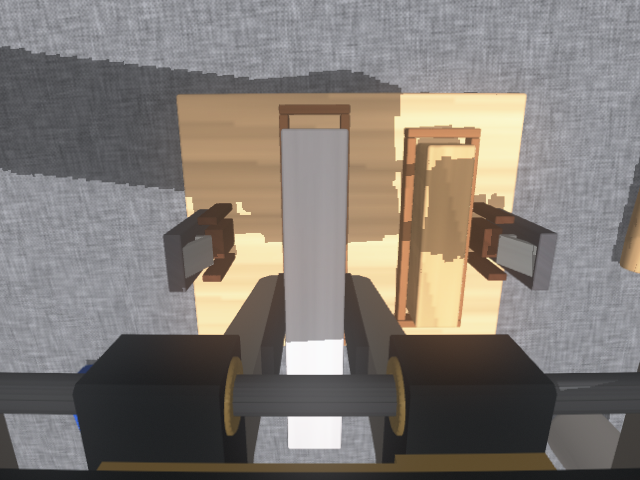

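The wrist view shows the tray's far corners at (177,94) and (525,93), the empty groove's rib corners at (279,105) and (350,105), and the beam's far end at (281..348,129) over it. I'll compute the residual.

```bash
python3 - <<'E'
from h import *
c=cam('wrist');s=bot.sense();R=np.array(s['ee_rot']);t=s['tcp_pos']
T=onplane(c,[[177,94],[525,93]],.010);G=onplane(c,[[279,105],[350,105]],.022)
a=T[1]-T[0];yaw=np.arctan2(a[1],a[0]);ex=np.array([np.cos(yaw),np.sin(yaw),0]);ey=np.array([-ex[1],ex[0],0])
print('tray w',np.linalg.norm(a),'yaw',np.degrees(yaw),'centre',T.mean(0)-.095*ey)
print('groove w',np.linalg.norm(G[1]-G[0]));g=G.mean(0)-.087*ey;print('beam_place from rib',g,'from tray',T.mean(0)-.095*ey-.025*ex)
top=bydepth(c,[[315,200]])[0,2];print('beam top z',top)
B=onplane(c,[[281,129],[348.5,129]],top);b=B.mean(0)-.075*ey;print('beam w',np.linalg.norm(B[1]-B[0]),'beam centre',b,'angle',np.degrees(np.arctan2(*(B[1]-B[0])[1::-1])))
print('tool shift mm',(R.T@(g-b)*1000).round(1))
E
```

```text
tray w 0.23291584822097935 yaw -3.501964400146376 centre [0.55588998 0.02452604 0.01      ]
groove w 0.04555363727044994
beam_place from rib [0.53131841 0.02575516 0.022     ] from tray [0.53093666 0.02605311 0.01      ]
beam top z 0.13139145760655732
beam w 0.025714679096495746 beam centre [0.53125893 0.02341712 0.13139146] angle -3.746918704500077
tool shift mm [  2.4  -0.  109.4]
```

```bash
python3 -m handwheel '[[[2,0,20],[0,0,-0.2],-1],[[0,0,30],[0,0,0],-1],[[0,0,20],[0,0,0],-1],[[0,0,5],[0,0,0],-1],[[0,0,0],[0,0,0],-1]]'
python3 -m handwheel '[[[0,0,4],[0,0,0],-1],[[0,0,4],[0,0,0],-1],[[0,0,3],[0,0,0],-1],[[0,0,2],[0,0,0],-1],[[0,0,0],[0,0,0],-1]]'
```

```text
t: 11.25
tcp_pos: [0.5308, 0.0262, 0.0039]
ee_rot: [[0.059, 0.998, -0.002], [0.998, -0.059, -0.001], [-0.001, -0.001, -1.0]]
contact_force: [0.1, 0.4, -2.3]
width: 0.281
finger_force: 40.0
t: 11.75
tcp_pos: [0.5312, 0.0263, -0.0086]
ee_rot: [[0.058, 0.998, -0.0], [0.998, -0.058, 0.0], [0.0, -0.0, -1.0]]
contact_force: [0.7, -0.6, -2.2]
width: 0.279
finger_force: 40.0
```

```bash
python3 -m handwheel '[[[0,0,1],[0,0,0],-1],[[0,0,0.7],[0,0,0],-1],[[0,0,0],[0,0,0],-1]]'
```

```text
t: 12.05
tcp_pos: [0.5313, 0.0263, -0.0102]
ee_rot: [[0.058, 0.998, -0.0], [0.998, -0.058, 0.0], [0.0, -0.0, -1.0]]
contact_force: [0.3, 0.2, -2.0]
width: 0.279
finger_force: 40.0
```

```bash
python3 -m handwheel '[[[0,0,0.5],[0,0,0],-1],[[0,0,0.5],[0,0,0],-1],[[0,0,0],[0,0,0],-1]]'
```

```text
t: 12.35
tcp_pos: [0.5314, 0.0263, -0.0103]
ee_rot: [[0.058, 0.998, 0.0], [0.998, -0.058, 0.0], [0.0, -0.0, -1.0]]
contact_force: [-3.5, -0.2, 7.2]
width: 0.279
finger_force: 40.0
```

It touched the floor at the expected height. Releasing, rising and heading for the keeper.

```bash
python3 -m handwheel '[[[0,0,-0.5],[0,0,0],0],[[0,0,0],[0,0,0],0],[[0,0,0],[0,0,0],0],[[0,0,0],[0,0,0],0],[[0,0,0],[0,0,0],0]]'
python3 -m handwheel '[[[0,0,-20],[0,0,0],0.3],[[0,0,-40],[0,0,0],0.3],[[0,0,-40],[0,0,0],0.3],[[0,0,-40],[0,0,0],0.3],[[0,0,0],[0,0,0],0.3]]'
python3 - <<'E'
from h import *
c=cam('top');P=[]
v,u=np.mgrid[225:252,270:362];uv=np.c_[u.ravel(),v.ravel()];P=bydepth(c,uv);k=(P[:,2]>.034)&(P[:,2]<.05)
hs=cv2.cvtColor(c['pixels'],cv2.COLOR_RGB2HSV)[225:252,270:362].reshape(-1,3);k&=hs[:,1]<50
print(k.sum(),cv2.minAreaRect((P[k,:2]*1000).astype(np.float32)),np.median(P[k,2]))
E
python3 -m handwheel '[[[-41.8,0,0],[0,0,0],0.3],[[-41.8,0,0],[0,0,0],0.3],[[-41.8,0,0],[0,0,0],0.3],[[-41.8,0,0],[0,0,0],0.3]]'
python3 -m handwheel '[[[-41.8,0,0],[0,0,0],0.3],[[-41.8,0,0],[0,0,0],0.3],[[-41.8,0,0],[0,0,0],0.3],[[-41.8,0,0],[0,0,0],0.3]]'
```

```text
t: 12.85
tcp_pos: [0.5313, 0.0263, -0.0108]
ee_rot: [[0.058, 0.998, 0.0], [0.998, -0.058, -0.0], [-0.0, 0.0, -1.0]]
contact_force: [0.1, 0.1, -0.2]
width: 0.497
finger_force: 0.0
t: 13.35
tcp_pos: [0.5353, 0.0265, 0.1345]
ee_rot: [[0.058, 0.998, 0.01], [0.998, -0.058, 0.002], [0.003, 0.01, -1.0]]
contact_force: [0.3, -0.2, 0.6]
width: 0.652
finger_force: 0.0
123 ((528.1649169921875, -35.93470764160156), (26.7711181640625, 27.71711540222168), 88.7801742553711) 0.04270677823418212
t: 13.8
tcp_pos: [0.5203, -0.1418, 0.1278]
ee_rot: [[0.057, 0.998, -0.002], [0.998, -0.057, 0.0], [0.0, -0.002, -1.0]]
contact_force: [-0.1, -0.2, 0.0]
width: 0.655
finger_force: 0.0
t: 14.2
tcp_pos: [0.5106, -0.3087, 0.1275]
ee_rot: [[0.058, 0.998, -0.002], [0.998, -0.058, 0.001], [0.001, -0.003, -1.0]]
contact_force: [0.6, -0.8, 0.4]
width: 0.65
finger_force: 0.0
```

The beam's top reads 42.7 mm, so it is seated. Turning for the keeper.

```bash
python3 -m handwheel '[[[0,0,0],[0,0,-7.7],0.3],[[0,0,0],[0,0,-7.7],0.3],[[0,0,0],[0,0,-7.7],0.3],[[0,0,0],[0,0,-7.7],0.3],[[0,0,0],[0,0,-7.7],0.3]]'
python3 -m handwheel '[[[0,0,0],[0,0,-7.7],0.3],[[0,0,0],[0,0,-7.7],0.3],[[0,0,0],[0,0,-7.7],0.3],[[0,0,0],[0,0,0],0.3],[[0,0,0],[0,0,0],0.3]]'
python3 - <<'E'
from h import *
s=bot.sense();print(s['tcp_pos'],np.degrees(np.arctan2(s['ee_rot'][1,1],s['ee_rot'][0,1])),s['joint_positions'][6])
c=cam('wrist');save(c,'w5.png')
v,u=np.mgrid[0:300,200:440];uv=np.c_[u.ravel(),v.ravel()];P=bydepth(c,uv)
R=np.array(s['ee_rot'])
for lo,hi,z in((.040,.052,.046),(.005,.012,.008)):
    m=np.zeros((480,640),np.uint8);k=(P[:,2]>lo)&(P[:,2]<hi);m[uv[k,1],uv[k,0]]=255
    m=cv2.morphologyEx(m,cv2.MORPH_OPEN,np.ones((3,3)))
    cs,_=cv2.findContours(m,cv2.RETR_EXTERNAL,cv2.CHAIN_APPROX_NONE)
    q=np.vstack([x.reshape(-1,2) for x in cs if cv2.contourArea(x)>100])
    r=cv2.minAreaRect((onplane(c,q,z)[:,:2]*1000).astype(np.float32));print(z,r,cv2.boundingRect(q))
    d=np.r_[np.array(r[0])/1000,z]-s['tcp_pos'];print('shift',(R.T@d*1000).round(1))
E
```

```text
t: 14.7
tcp_pos: [0.5108, -0.307, 0.1273]
ee_rot: [[-0.58, 0.814, -0.003], [0.814, 0.581, 0.001], [0.003, -0.001, -1.0]]
contact_force: [-0.4, -0.0, -0.3]
width: 0.651
finger_force: 0.0
t: 15.2
tcp_pos: [0.5112, -0.3073, 0.128]
ee_rot: [[-0.849, 0.529, -0.002], [0.529, 0.849, 0.001], [0.002, 0.0, -1.0]]
contact_force: [-0.0, -0.5, 0.3]
width: 0.649
finger_force: 0.0
[ 0.51117317 -0.30728149  0.12803941] 58.077788434178885 1.5793128573852313
0.046 ((512.39111328125, -305.9507751464844), (17.11441993713379, 48.840599060058594), 58.041473388671875) (306, 198, 23, 63)
shift [-0.5  1.8 82. ]
0.008 ((504.18682861328125, -300.93133544921875), (24.00051498413086, 169.06478881835938), 57.94826889038086) (302, 103, 31, 197)
shift [  9.    1.7 120.1]
```

View pics/w5.png

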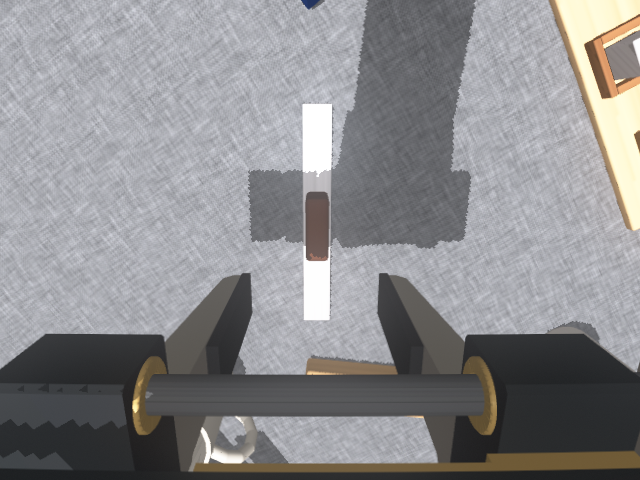

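The wrist view shows the keeper with its brown handle at (306–329, 192–261), square between the fingers. Descending and gripping.

```bash
python3 -m handwheel '[[[-0.5,1.8,40],[0,0,0],0.3],[[0,0,40],[0,0,0],0.3],[[0,0,40],[0,0,0],0.2],[[0,0,20],[0,0,0],0.2],[[0,0,0],[0,0,0],0.2]]' 55
python3 -m handwheel '[[[0,0,6],[0,0,0],0.1],[[0,0,4],[0,0,0],0.1],[[0,0,1],[0,0,0],0.1],[[0,0,0],[0,0,0],-1],[[0,0,0],[0,0,0],-1]]' 55
python3 -m handwheel '[[[0,0,0],[0,0,0],-1],[[0,0,0],[0,0,0],-1],[[0,0,0],[0,0,0],-1],[[0,0,0],[0,0,0],-1],[[0,0,0],[0,0,0],-1]]' 55
```

```text
t: 15.75
tcp_pos: [0.5106, -0.3047, -0.0142]
ee_rot: [[-0.85, 0.527, -0.006], [0.527, 0.85, 0.003], [0.007, -0.001, -1.0]]
contact_force: [-0.2, 0.1, 0.2]
width: 0.597
finger_force: 0.0
t: 16.25
tcp_pos: [0.5137, -0.3066, -0.021]
ee_rot: [[-0.85, 0.526, 0.001], [0.526, 0.85, -0.001], [-0.001, 0.0, -1.0]]
contact_force: [-0.5, -0.0, -0.1]
width: 0.401
finger_force: 0.0
t: 16.75
tcp_pos: [0.5134, -0.3064, -0.0215]
ee_rot: [[-0.851, 0.526, 0.0], [0.526, 0.851, -0.0], [-0.0, 0.0, -1.0]]
contact_force: [-0.1, 1.0, 3.0]
width: 0.191
finger_force: 55.0
```

The keeper is held. Lifting it and carrying it over the tray.

```bash
python3 -m handwheel '[[[0,0,-15],[0,0,0],-1],[[0,0,-35],[0,0,0],-1],[[0,0,-40],[0,0,0],-1],[[0,0,-25],[0,0,0],-1],[[0,0,0],[0,0,0],-1]]'
python3 -m handwheel '[[[17.2,38,0],[0,0,0],-1],[[17.2,38,0],[0,0,0],-1],[[17.2,38,0],[0,0,0],-1],[[17.2,38,0],[0,0,0],-1]]'
python3 -m handwheel '[[[17.2,38,0],[0,0,0],-1],[[17.2,38,0],[0,0,0],-1],[[17.2,38,0],[0,0,0],-1],[[17.2,38,0],[0,0,0],-1]]'
python3 -m handwheel '[[[0,0,0],[0,0,-7.1],-1],[[0,0,0],[0,0,-7.1],-1],[[0,0,0],[0,0,-7.1],-1],[[0,0,0],[0,0,-7.1],-1],[[0,0,0],[0,0,0],-1]]'
python3 -m handwheel '[[[0,0,0],[0,0,0],-1],[[0,0,0],[0,0,0],-1]]'
python3 - <<'E'
from h import *
s=bot.sense();print(s['tcp_pos'],np.degrees(np.arctan2(s['ee_rot'][1,1],s['ee_rot'][0,1])))
c=cam('wrist');save(c,'w6.png')
E
```

```text
t: 17.25
tcp_pos: [0.5159, -0.3078, 0.0979]
ee_rot: [[-0.85, 0.526, 0.007], [0.526, 0.85, -0.003], [-0.008, 0.001, -1.0]]
contact_force: [0.2, -1.0, -1.1]
width: 0.192
finger_force: 55.0
t: 17.65
tcp_pos: [0.5336, -0.139, 0.0923]
ee_rot: [[-0.85, 0.526, -0.002], [0.526, 0.85, 0.0], [0.002, -0.001, -1.0]]
contact_force: [0.3, 0.3, -1.9]
width: 0.193
finger_force: 55.0
t: 18.05
tcp_pos: [0.555, 0.0262, 0.0922]
ee_rot: [[-0.85, 0.526, -0.002], [0.526, 0.85, -0.0], [0.002, -0.001, -1.0]]
contact_force: [1.3, -0.0, -1.6]
width: 0.188
finger_force: 55.0
t: 18.55
tcp_pos: [0.555, 0.0246, 0.0922]
ee_rot: [[-0.998, 0.058, -0.002], [0.058, 0.998, 0.0], [0.002, 0.0, -1.0]]
contact_force: [0.7, -0.1, -1.9]
width: 0.193
finger_force: 55.0
t: 18.75
tcp_pos: [0.5557, 0.0245, 0.0929]
ee_rot: [[-0.998, 0.06, -0.001], [0.06, 0.998, -0.0], [0.001, -0.0, -1.0]]
contact_force: [0.0, -0.0, -2.1]
width: 0.189
finger_force: 55.0
[0.5557097  0.02452335 0.09288101] 86.54484252813349
```

View pics/w6.png

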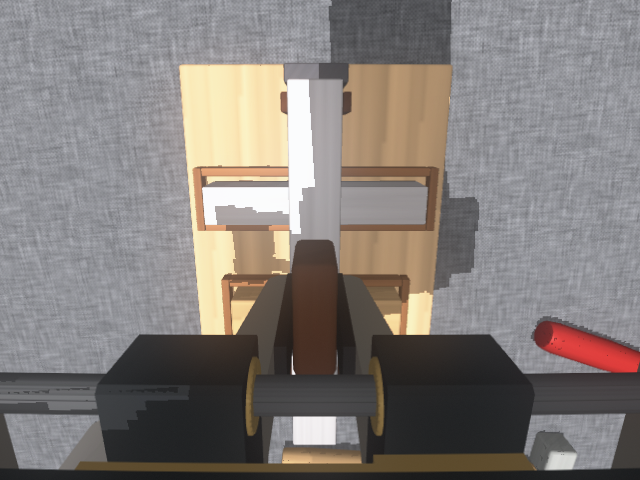

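The wrist view shows the keeper end at (287–341, 80) heading for the catch upright at (285–349, 63–80), the beam seated in its groove at (204–427, 182–225), and the tray corners at (180,65) and (451,65). I'll compute the residual; no more pictures from here, only numbers.

```bash
python3 - <<'E'
from h import *
c=cam('wrist');s=bot.sense();R=np.array(s['ee_rot'])
T=onplane(c,[[180.5,65],[451,65]],.010);a=T[1]-T[0];yaw=np.arctan2(-a[0],a[1])
print('tray edge',np.linalg.norm(a),'yaw',np.degrees(yaw))
ex=np.array([np.cos(yaw),np.sin(yaw),0]);ey=np.array([-ex[1],ex[0],0])
C=T.mean(0)+.118*ex;print('centre from this view',C)
G=onplane(c,[[194,168],[438,168]],.022);print('rib len',np.linalg.norm(G[1]-G[0]),'centre',G.mean(0)+(.025+.023)*ex)
# keeper edges by depth along bar
D=bydepth(c,[[315,100],[315,150],[315,200],[315,235]])[:,2];print('bar top z',D.round(4))
z=np.median(D)
m=np.zeros((480,640),np.uint8);v,u=np.mgrid[72:235,270:360];uv=np.c_[u.ravel(),v.ravel()];P=bydepth(c,uv);k=abs(P[:,2]-z)<.008;m[uv[k,1],uv[k,0]]=255
L=[];Rr=[]
for r in range(95,230,5):
    w=np.where(m[r])[0]
    if len(w): L.append((w[0]-.5,r));Rr.append((w[-1]+.5,r))
A=(onplane(c,L,z)+onplane(c,Rr,z))/2
f=np.polyfit(A[:,0],A[:,1],1);print('bar width',np.median(np.linalg.norm(onplane(c,Rr,z)-onplane(c,L,z),axis=1)),'bar yaw',np.degrees(np.arctan(f[0])))
rows=np.where(m[:,315])[0];e=onplane(c,[[314,rows[0]-.5]],z)[0];kc=e+.095*ex;print('far row',rows[0],'keeper centre',kc, 'lateral line at C',np.polyval(f,C[0]))
print('tool shift (end)',(R.T@(C-kc)*1000).round(1))
E
```

```text
tray edge 0.18673198408449912 yaw -3.4601574950961136
centre from this view [0.55688929 0.02508541 0.01      ]
rib len 0.17203238061321585 centre [0.55632956 0.02532609 0.022     ]
bar top z [0.1234 0.1224 0.1235 0.1241]
bar width 0.023887228758673575 bar yaw -3.504603823481882
far row 79 keeper centre [0.55571861 0.02410404 0.12341922] lateral line at C 0.024216853449131277
tool shift (end) [ -1.1   1.1 113.4]
```

```bash
python3 -m handwheel '[[[-0.6,0.8,15],[0,0,0],-1],[[0,0,15],[0,0,0],-1],[[0,0,8],[0,0,0],-1],[[0,0,0],[0,0,0],-1]]' 60
python3 -m handwheel '[[[0,0,3],[0,0,0],-1],[[0,0,3],[0,0,0],-1],[[0,0,3],[0,0,0],-1],[[0,0,0],[0,0,0],-1]]'
python3 -m handwheel '[[[0,0,3],[0,0,0],-1],[[0,0,3],[0,0,0],-1],[[0,0,0],[0,0,0],-1]]'
```

```text
t: 19.25
tcp_pos: [0.5555, 0.0254, 0.0535]
ee_rot: [[-0.998, 0.058, -0.003], [0.058, 0.998, -0.0], [0.003, -0.0, -1.0]]
contact_force: [0.1, 0.3, -1.1]
width: 0.192
finger_force: 60.0
t: 19.65
tcp_pos: [0.5571, 0.0255, 0.0465]
ee_rot: [[-0.998, 0.058, 0.001], [0.058, 0.998, 0.0], [-0.001, 0.0, -1.0]]
contact_force: [-0.9, -0.2, -0.9]
width: 0.192
finger_force: 60.0
t: 19.95
tcp_pos: [0.5568, 0.0255, 0.0402]
ee_rot: [[-0.998, 0.058, 0.0], [0.058, 0.998, 0.0], [-0.0, 0.0, -1.0]]
contact_force: [0.8, 0.2, 1.2]
width: 0.189
finger_force: 60.0
```

```bash
python3 -m handwheel '[[[0,0,3],[0,0,0],-1],[[0,0,3],[0,0,0],-1],[[0,0,3],[0,0,0],-1],[[0,0,0],[0,0,0],-1]]'
python3 -m handwheel '[[[0,0,3],[0,0,0],-1],[[0,0,2],[0,0,0],-1],[[0,0,0],[0,0,0],-1]]'
```

```text
t: 20.35
tcp_pos: [0.556, 0.0254, 0.0304]
ee_rot: [[-0.998, 0.058, -0.002], [0.058, 0.998, -0.0], [0.002, -0.0, -1.0]]
contact_force: [0.5, -0.3, -1.7]
width: 0.197
finger_force: 60.0
t: 20.65
tcp_pos: [0.5562, 0.0254, 0.0256]
ee_rot: [[-0.998, 0.058, -0.001], [0.058, 0.998, -0.0], [0.001, -0.0, -1.0]]
contact_force: [0.5, -1.0, -3.8]
width: 0.194
finger_force: 60.0
```

```bash
python3 -m handwheel '[[[0,0,1.5],[0,0,0],-1],[[0,0,1.5],[0,0,0],-1],[[0,0,0],[0,0,0],-1]]'
python3 -m handwheel '[[[0,0,1],[0,0,0],-1],[[0,0,1],[0,0,0],-1],[[0,0,0],[0,0,0],-1],[[0,0,0],[0,0,0],-1]]'
```

```text
t: 20.95
tcp_pos: [0.5564, 0.0254, 0.023]
ee_rot: [[-0.998, 0.058, -0.001], [0.058, 0.998, -0.0], [0.001, -0.0, -1.0]]
contact_force: [-0.7, 0.2, -1.4]
width: 0.193
finger_force: 60.0
t: 21.35
tcp_pos: [0.5567, 0.0254, 0.0215]
ee_rot: [[-0.998, 0.058, -0.0], [0.058, 0.998, 0.0], [0.0, 0.0, -1.0]]
contact_force: [-1.9, 0.1, 2.9]
width: 0.193
finger_force: 60.0
```

```bash
python3 -m handwheel '[[[0,0,0.7],[0,0,0],-1],[[0,0,0],[0,0,0],-1],[[0,0,0],[0,0,0],-1]]'
python3 - <<'E'
from h import *
s=bot.sense();R=np.array(s['ee_rot']);print(s['tcp_pos'],s['contact_force'])
c=cam('wrist')
for v in (90,110,150,190,220): print(v,(bydepth(c,[[u,v] for u in (295,315,335)])[:,2]*1000).round(1))
E
```

```text
t: 21.65
tcp_pos: [0.5566, 0.0254, 0.0215]
ee_rot: [[-0.998, 0.058, -0.0], [0.058, 0.998, -0.0], [0.0, -0.0, -1.0]]
contact_force: [-4.3, -0.4, 7.7]
width: 0.192
finger_force: 60.0
[0.55664605 0.02537017 0.02146524] [-4.27874673 -0.4207473   7.74932386]
90 [58.  59.  58.1]
110 [51.5 50.9 50. ]
150 [50.8 52.  51.8]
190 [51.1 51.7 51.5]
220 [51.2 51.4 51.6]
```

The keeper is home: bar top at 51.5 mm and a hard stop underneath. Now the pull test, in steps.

```bash
python3 -m handwheel '[[[0,0,-1.2],[0,0,0],-1],[[0,0,-1],[0,0,0],-1],[[0,0,-1],[0,0,0],-1],[[0,0,-0.5],[0,0,0],-1],[[0,0,0],[0,0,0],-1]]'
python3 -m handwheel '[[[0,0,-0.5],[0,0,0],-1],[[0,0,0],[0,0,0],-1]]'
```

```text
t: 22.2
tcp_pos: [0.5566, 0.0254, 0.0237]
ee_rot: [[-0.998, 0.058, -0.0], [0.058, 0.998, -0.0], [0.0, -0.0, -1.0]]
contact_force: [1.8, 0.4, -7.8]
width: 0.192
finger_force: 60.0
t: 22.4
tcp_pos: [0.5566, 0.0254, 0.0242]
ee_rot: [[-0.998, 0.058, -0.0], [0.058, 0.998, -0.0], [0.0, -0.0, -1.0]]
contact_force: [2.4, 0.7, -10.4]
width: 0.192
finger_force: 60.0
```

```bash
python3 -m handwheel '[[[0,0,-0.5],[0,0,0],-1],[[0,0,-0.6],[0,0,0],-1],[[0,0,0],[0,0,0],-1]]'
```

```text
t: 22.7
tcp_pos: [0.5565, 0.0254, 0.0253]
ee_rot: [[-0.998, 0.058, -0.0], [0.058, 0.998, -0.0], [0.0, -0.0, -1.0]]
contact_force: [4.4, -0.0, -16.2]
width: 0.194
finger_force: 60.0
```

Pulling 16.2 N, which is about 15 N net of the bar's weight. Holding for 0.8 s.

```bash
python3 -m handwheel '[[[0,0,0],[0,0,0],-1],[[0,0,0],[0,0,0],-1],[[0,0,0],[0,0,0],-1],[[0,0,0],[0,0,0],-1]]'
python3 -m handwheel '[[[0,0,0],[0,0,0],-1],[[0,0,0],[0,0,0],-1],[[0,0,0],[0,0,0],-1],[[0,0,0],[0,0,0],-1]]'
python3 -m handwheel '[[[0,0,1.5],[0,0,0],-1],[[0,0,1.5],[0,0,0],-1],[[0,0,1],[0,0,0],-1],[[0,0,0],[0,0,0],-1],[[0,0,0],[0,0,0],-1]]'
```

```text
t: 23.1
tcp_pos: [0.5565, 0.0254, 0.0256]
ee_rot: [[-0.998, 0.058, -0.0], [0.058, 0.998, -0.0], [0.0, -0.0, -1.0]]
contact_force: [4.1, -0.3, -17.1]
width: 0.196
finger_force: 60.0
t: 23.5
tcp_pos: [0.5565, 0.0254, 0.0258]
ee_rot: [[-0.998, 0.058, -0.0], [0.058, 0.998, -0.0], [0.0, -0.0, -1.0]]
contact_force: [3.4, 1.3, -19.1]
width: 0.19
finger_force: 60.0
t: 24.0
tcp_pos: [0.5577, 0.0255, 0.023]
ee_rot: [[-0.998, 0.058, 0.002], [0.058, 0.998, 0.0], [-0.002, 0.0, -1.0]]
contact_force: [-1.1, -0.6, -2.0]
width: 0.198
finger_force: 60.0
```

Retained: it never passed about 19 N and fell back under the catches. Setting it home, releasing and retreating.

```bash
python3 -m handwheel '[[[0,0,0.7],[0,0,0],-1],[[0,0,0.6],[0,0,0],-1],[[0,0,0],[0,0,0],-1],[[0,0,0],[0,0,0],-1]]'
python3 -m handwheel '[[[0,0,0],[0,0,0],0.1],[[0,0,0],[0,0,0],0.1],[[0,0,0],[0,0,0],0.1],[[0,0,0],[0,0,0],0.1],[[0,0,0],[0,0,0],0.1]]'
python3 -m handwheel '[[[0,0,-10],[0,0,0],0.1],[[0,0,-20],[0,0,0],0.1],[[0,0,-40],[0,0,0],0.1],[[0,0,-40],[0,0,0],0.1],[[0,0,0],[0,0,0],0.1]]'
python3 -m handwheel '[[[0,0,-30],[0,0,0],0.1],[[0,0,0],[0,0,0],0.1],[[0,0,0],[0,0,0],0.1],[[0,0,0],[0,0,0],0.1]]'
python3 - <<'E'
from h import *
s=bot.sense();print(s['t'],s['tcp_pos'],s['contact_force'])
c=cam('wrist')
v,u=np.mgrid[100:420,200:440];uv=np.c_[u.ravel(),v.ravel()];P=bydepth(c,uv)
ex=np.array([np.cos(np.radians(-3.5)),np.sin(np.radians(-3.5))]);ey=np.array([-ex[1],ex[0]])
d=P[:,:2]-[.5563,.0250];X=d@ex;Y=d@ey
for x in (-.08,-.07,-.05,-.025,0,.03,.04,.06,.075,.085):
    k=(abs(X-x)<.003)&(abs(Y)<.008);print('x',x,k.sum(),np.median(P[k,2]).round(4) if k.any() else None)
for x,n in((-.025,'beam'),(.06,'block')):
  for y in (-.05,.05):
    k=(abs(X-x)<.006)&(abs(Y-y)<.006);print(n,y,np.median(P[k,2]).round(4) if k.any() else None)
E
```

```text
t: 24.4
tcp_pos: [0.5572, 0.0254, 0.0215]
ee_rot: [[-0.998, 0.058, 0.001], [0.058, 0.998, 0.0], [-0.001, 0.0, -1.0]]
contact_force: [-0.5, -0.7, 5.0]
width: 0.192
finger_force: 60.0
t: 24.9
tcp_pos: [0.5567, 0.0254, 0.0205]
ee_rot: [[-0.998, 0.058, -0.0], [0.058, 0.998, 0.0], [0.0, 0.0, -1.0]]
contact_force: [-0.4, -0.2, -0.0]
width: 0.55
finger_force: 0.0
t: 25.4
tcp_pos: [0.5609, 0.0258, 0.1368]
ee_rot: [[-0.998, 0.058, 0.011], [0.058, 0.998, 0.001], [-0.011, 0.002, -1.0]]
contact_force: [-0.4, 0.3, 0.7]
width: 0.552
finger_force: 0.0
t: 25.8
tcp_pos: [0.5559, 0.0253, 0.1595]
ee_rot: [[-0.998, 0.058, -0.002], [0.058, 0.998, -0.0], [0.002, -0.0, -1.0]]
contact_force: [0.4, -0.5, -0.4]
width: 0.548
finger_force: 0.0
25.8 [0.55590278 0.0253417  0.1595334 ] [ 0.43300607 -0.47603336 -0.41790361]
x -0.08 168 0.0514
x -0.07 159 0.0515
x -0.05 159 0.0514
x -0.025 3294 0.3008
x 0 171 0.0893
x 0.03 0 None
x 0.04 102 0.0517
x 0.06 113 0.0513
x 0.075 110 0.0516
x 0.085 130 0.0517
beam -0.05 0.0424
beam 0.05 0.0425
block -0.05 0.0426
block 0.05 0.0423
```

The keeper is level at 51.5 mm along its whole length, and the beam and block tops are both at 42.4 mm. Handing in.

```bash
python3 -c "
from workcell import bot
print(bot.finish_job())"
```

```text
the job is handed in; nothing more can be done
None
```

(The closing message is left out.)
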